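Swab canister to the blue flip stop

ROBOT

A 7-joint arm with a two-finger parallel gripper is mounted at the origin on a cart in front of the work surface, level with it; the furniture and walls round the work are solid. World frame = base frame: x ahead of the robot, y to its left, z up, the work surface at z = 0. Lengths are in m, angles in rad, forces in N, time in s.
With the tool pointing down it reaches from about 0.4 to 0.75 m from the base axis. Payload 19.5 kg.
Tool frame: the origin (TCP) lies at the very end of the fingers, on their centre line; the grasp point (between the pads) lies 19 mm behind it; z points along the fingers, y is the line along which they close (so a half turn about z gives the same grasp; the last joint's range is limited). The gripper opens to 85 mm and grips with 20 to 120 N. Pads are 22 mm wide; open, the fingers measure 114 mm over their backs; the gripper's body (76 mm by 85 mm) begins 54 mm behind the grasp point. The pads swing forward as they close: fully open they stand 13 mm farther back than shut.
Start: joints at [-1.346, 0.707, -0.028, 1.485, 0.022, 0.951, -0.075], TCP at [0.152, 0.555, 0.231] pointing down, gripper open.
Joint ranges: [-2.71, 2.71], [-0.32, 2.16], [-1.57, 1.52], [0, 2.45], [-1.46, 4.6], [0, 2.02], [-2.83, 2.83]. Speed limits (rad/s): [1.89, 1.89, 2.57, 2.57, 3.01, 3.01, 3.01].

INTERFACE

Orientations are given as a unit quaternion [x, y, z, w].
In Python, from rig import get_obs, camera, get_calibration, close_job, look_for, spot_point gives the robot as it stands. The module is installed in compiled form; this text tells all that it offers.
- The arm moves only by the shell command python3 -m creep 'ROWS'. ROWS is JSON, a list of rows, each an object of numbers: "tx", "ty", "tz": the shift along the tool's x, y, z as a fraction of full scale; "wx", "wy", "wz": the turn, a rotation vector about the tool's x, y, z as a fraction of full scale; "gripper": the opening, from -1 (shut) to 1 (fully open). A call has 1 to 5 rows; each row is the pose to reach, as a shift and turn from the pose commanded when the call began, along the tool's axes at that moment, turning the shorter way round; what a row does not reach only later rows make up. Full scale, the value 1, is 0.25 m for a shift and pi rad for a turn. A row lasts 1/10 s, in which the tool goes at most 50 mm and 8.59 degrees, less where a joint would pass 70% of its speed; a pose out of reach is approached as far as the arm can. A call with a number of a shift or a turn outside -1 to 1 is refused whole. A call with a gripper value outside its range is refused whole. The fingers move at their own pace and stop on an object; the grip force is fixed at half the most. Time passes only in rows, so rows that repeat a pose let the fingers close. It gives the time, the measured TCP pose, the force, the opening and the grip force at its end, in the units of the state.
- get_obs(): the state, without advancing time (a new reading comes with each control period).
- camera(name): name is "side" or "top" or "wrist"; returns the picture (480x640x3 uint8, red, green, blue); there is no depth.
- get_calibration(name): a dict with "intrinsics" (3x3 intrinsics, pixels), "rvec" (rotation vector, rad) and "tvec" (3), from world to camera coordinates, as OpenCV has them; the wrist camera has in their place "mount" (4x4, takes a point from camera to tool coordinates, whose origin is the TCP and whose axes are the flange's). Camera axes: x right, y down, z forward; pixel columns grow to the right and rows downward; lengths in m; the calibration is good to about 2 mm. A picture is of the moment at which its call begins: read the wrist's pose just before it. get_calibration takes no time and is no camera call.
- close_job(): hands the job in; it is judged then, once.
Trained networks look in the newest picture that a camera, given by its name, has taken for a name from the list of things; names that differ only in an ending like _2 or _b are one class to them, and where a whole thing is asked for, a point or a joint stands for the part that bears it (a point fixed in the world has none). Each returns a list of dicts, best first, with "conf" (0 to 1); they miss things now and then, are a little off and sometimes report something else, mostly with a low value. They report only what shows in the picture. A call takes as long as a camera call. They do not tell look-alikes from the thing itself.
- look_for(name, camera): "at" ([x, y, z] in m, in the coordinates of the camera as it stood for that picture, good to about 4 mm: the middle of the surface that is visible of it).
- spot_point(name, camera): "at" ([x, y, z] in m, in the coordinates of the camera as it stood for that picture, good to about 4 mm: a listed point, or the origin of a listed thing).
The state is a dict: "t": time; "joint_positions": joint angles; "joint_velocities": joint speeds; "joint_torque": joint torques, N m; "tcp_pos": TCP position; "orientation": TCP orientation; "wrist_force": force on the tool from outside, world axes, zero at the start; "torque": the same for the moment, N m; "grip_width": finger opening in m; "gripper_force": force on a finger pad.
Only numpy, scipy, OpenCV 4.12 (cv2) and the standard library are available. Lean on these libraries where they do the work, as an engineer would, in place of code of your own. Each camera call takes 0.05 s, during which the arm holds its last target. There are 200 camera calls.

TASK

Swing the blue stop flag down across the positioning lane, then slide the steel swab canister along the lane until it rests against the blue flag. Keep the canister standing on the lane's deck, do not lift it, and leave the red flag raised.

Things in the scene. Friction and masses are not known exactly. Their poses are not given: they have to be found in the camera images.
- swab_canister: Round brushed-steel canister with a knobbed lid (lid fixed): body 64 mm across, lid rim 68 mm, rim 66 to 71 mm up, 86 mm high with the knob, about 0.17 kg. Origin: centre of its underside. It stands on the lane's deck, before both stops, its centre at least 100 mm from the first one.
- lane: Straight track (grey deck, aluminium fence) fixed on the table, 420 mm long along its y; origin under its middle, x to the back. Deck top 6 mm up; back fence 32 mm high with face at x = +30 mm, 26 mm thick; front lip 17 mm high, inner face at x = -48 mm; channel's middle line x = -9 mm. Open ends, slippery (friction about 0.25). The canister starts at the +y end and is slid towards -y.
- stop_blue: Dark steel bracket clamped on the fence, fixed, axes parallel to the lane's; it carries the blue flag. Origin: at table height under the hinge axis, which runs along y 44 mm up; channel's middle line is x = -52 mm. A like stop with a red flag sits 95 to 140 mm along the fence to either side. Raised flags do not block the lane.
- flag_blue (a joint): Blue bar 12 x 12 mm, 66 mm from hinge axis to black tip. Rad: 2.18 = raised, leaning back 35 deg past vertical over the fence (tip 38 mm behind the hinge, 98 mm up); 0 = down, level across the lane 38 to 50 mm up, its +y face at y = 6 mm of stop_blue; the canister against it is centred at y = 38 to 40 mm. Free hinge: a light push from behind past vertical and it falls by itself.
- flag_red (a joint): The red flag, same kind: 2.18 = raised and leaning back, 0 = down. It starts raised.
There are look-alikes about, which are no part of the job. Leave any green, orange or yellow look-alike of the swab_canister alone.

How it is judged:
By the outcome, as a careful person would: the job done as asked, in the order asked, and still so for the second after the job is handed in, with the robot touching nothing.
It also fails if it takes over 48 s, if anything falls off the work surface, if the arm or the gripper's body presses on something with over 40 N, if the wrist force passes 120 N, or if a joint passes its speed limit or range.

## Working session

There is one attempt and no reset: what is moved stays moved. The work goes in short steps, Python scripts to look and compute and a shell command to move; the robot and the scene stay as the last step left them, time stands still between calls to the robot, and variables do not carry over. Pictures are saved under pics/ and viewed, at most 10 in all, crops included, and the job is handed in when it is done.

```bash
mkdir -p pics
cat > h.py <<'E'
import numpy as np, cv2
from rig import *
from scipy.spatial.transform import Rotation as R
def T(name):
    c=get_calibration(name)
    if 'mount' in c:
        o=get_obs(); M=np.eye(4); M[:3,:3]=R.from_quat(o['orientation']).as_matrix(); M[:3,3]=o['tcp_pos']
        return M@np.array(c['mount'])
    M=np.eye(4); M[:3,:3]=cv2.Rodrigues(np.array(c['rvec'],float))[0]; M[:3,3]=np.ravel(c['tvec']); return np.linalg.inv(M)
def snap(name,f=None):
    M=T(name); im=camera(name)
    if f: cv2.imwrite('pics/'+f,im[:,:,::-1])
    return M,im
def w(M,p): return np.round((M@np.r_[p,1])[:3],4)
def pix(name,M,p):
    K=np.array(get_calibration(name)['intrinsics']); q=(np.linalg.inv(M)@np.r_[p,1])[:3]; q=K@q; return np.round(q[:2]/q[2])
E
python3 - <<'E'
from h import *
o=get_obs();print(o['t'],o['tcp_pos'],o['orientation'],o['grip_width'])
for c in['top','side']:
    M,im=snap(c,c+'0.png')
    for n in['swab_canister','lane','stop_blue','flag_blue','flag_red']:
        for f in(look_for,spot_point):
            print(c,n,f.__name__,[(round(d['conf'],2),w(M,d['at']),pix(c,M,w(M,d['at']))) for d in f(n,c)[:4]])
print(get_obs()['t'])
E
```

```text
0.0 [0.15150255 0.55439682 0.23082647] [ 1.32982395e-01  9.91118239e-01 -5.59826136e-04 -7.40508633e-05] 0.08540432169602138
top swab_canister call [(0.88, array([0.5385, 0.1315, 0.078 ]), array([261., 209.])), (0.81, array([0.3122, 0.2393, 0.0703]), array([199., 342.])), (0.79, array([ 0.6836, -0.0159,  0.0665]), array([343., 128.])), (0.72, array([0.7   , 0.1237, 0.0717]), array([265., 121.]))]
top swab_canister call [(0.89, array([ 0.3121,  0.2445, -0.0004]), array([205., 340.])), (0.86, array([0.5428, 0.1341, 0.0076]), array([264., 214.])), (0.84, array([ 0.6922, -0.0164,  0.0032]), array([343., 135.])), (0.72, array([0.7122, 0.1264, 0.0027]), array([268., 127.]))]
top lane call [(0.97, array([0.5319, 0.0102, 0.0077]), array([331., 218.]))]
top lane call [(0.8, array([ 5.406e-01,  1.970e-02, -1.000e-04]), array([325., 214.]))]
top stop_blue call [(0.92, array([ 0.5621, -0.1286,  0.051 ]), array([408., 195.])), (0.25, array([0.5377, 0.1326, 0.0785]), array([260., 209.]))]
top stop_blue call [(0.63, array([ 5.601e-01, -1.303e-01,  5.000e-04]), array([406., 202.]))]
top flag_blue call [(0.79, array([ 0.5793, -0.1322,  0.0823]), array([412., 181.]))]Traceback (most recent call last):
  File "<stdin>", line 7, in <module>
ValueError: it knows: lane, stop_blue, swab_canister
```

View pics/top0.png

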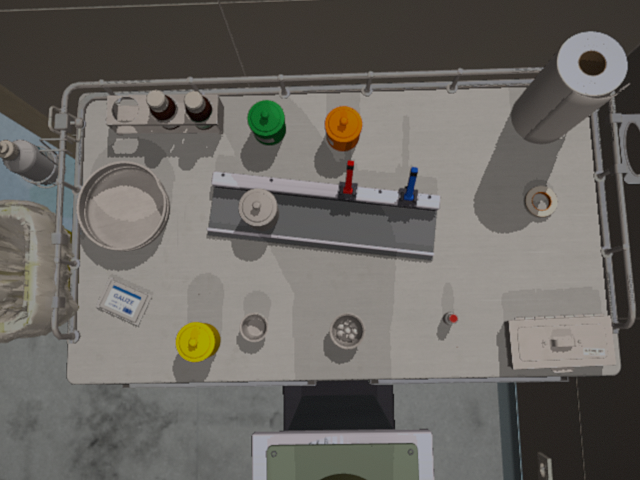

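The top view shows the steel canister on the lane at (258,207), the red flag at (348,180) and the blue flag at (410,186). The green, orange and yellow look-alikes are all off the lane.

Run:
```python
from h import *
M,im=snap('side','side0.png')
for n in['swab_canister','lane','stop_blue']:
    for f in(look_for,spot_point):
        print(n,[(round(d['conf'],2),w(M,d['at']),pix('side',M,w(M,d['at']))) for d in f(n,'side')[:4]])
# triangulation aid: lane edges in top pic -> world on plane
Mt=T('top');K=np.array(get_calibration('top')['intrinsics'])
def ray(u,v,z):
    d=Mt[:3,:3]@np.linalg.solve(K,[u,v,1]);c=Mt[:3,3];return np.round((c+d*(z-c[2])/d[2])[:2],4)
im=cv2.imread('pics/top0.png');
t=im[150:270,190:450];cv2.imwrite('pics/topcrop.png',cv2.resize(t,None,fx=3,fy=3,interpolation=cv2.INTER_CUBIC))
for a in[(214,187,.032),(438,208,.032),(207,235,.017),(433,257,.017)]:print(a,ray(*a))
print(get_obs()['t'])
```

```text
swab_canister [(0.94, array([0.6937, 0.0009, 0.067 ]), array([238., 236.])), (0.87, array([0.7092, 0.1348, 0.0647]), array([232., 292.])), (0.58, array([0.5481, 0.1487, 0.0771]), array([311., 288.]))]
swab_canister [(0.95, array([ 0.3148,  0.2482, -0.0011]), array([428., 339.])), (0.87, array([ 0.6958, -0.0157, -0.0015]), array([241., 246.])), (0.75, array([0.5436, 0.1356, 0.0102]), array([313., 297.])), (0.55, array([7.154e-01, 1.216e-01, 2.000e-04]), array([233., 300.]))]
lane [(0.87, array([0.5399, 0.0405, 0.0035]), array([311., 260.]))]
lane [(0.6, array([ 0.5411,  0.0231, -0.002 ]), array([310., 255.]))]
stop_blue [(0.62, array([ 0.5735, -0.129 ,  0.0537]), array([290., 188.]))]
stop_blue [(0.83, array([ 5.664e-01, -1.311e-01,  5.000e-04]), array([294., 201.]))]
(214, 187, 0.032) [0.5903 0.2231]
(438, 208, 0.032) [ 0.5408 -0.1839]
(207, 235, 0.017) [0.5037 0.2386]
(433, 257, 0.017) [ 0.4538 -0.1733]
0.75
```

View pics/side0.png

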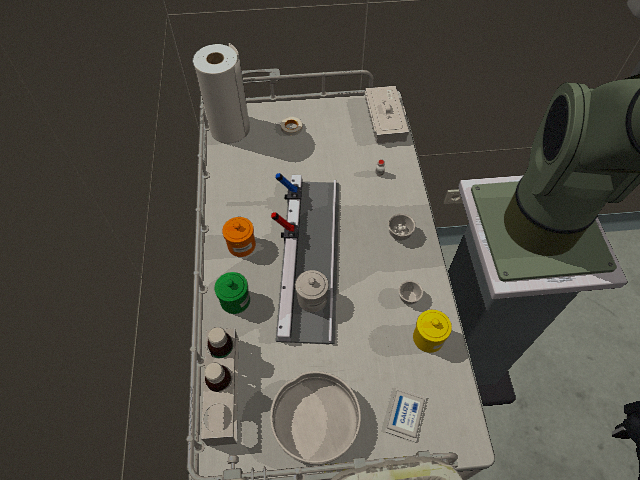

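View pics/topcrop.png

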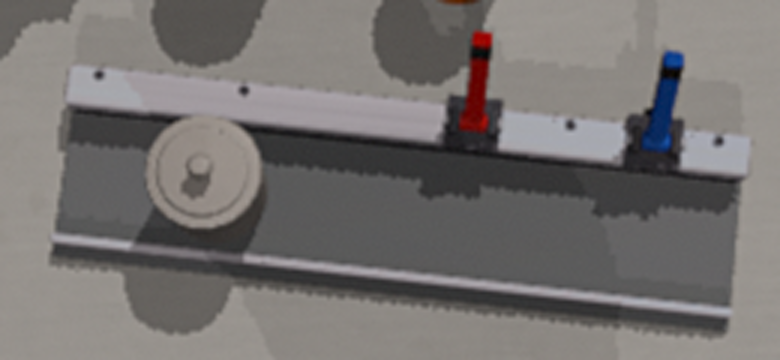

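Side and top agree: canister at about (0.543, 0.135), blue stop at about (0.563, -0.131), and the red flag lies between them on the fence. In the crop, the fence top's front edge runs (68,105)→(745,178) and the lip top runs (55,237)→(730,312).

```bash
cat > lane.py <<'E'
from h import *
Mt=T('top');K=np.array(get_calibration('top')['intrinsics'])
def ray(u,v,z):
    d=Mt[:3,:3]@np.linalg.solve(K,[190+u/3,150+v/3,1]);c=Mt[:3,3];return (c+d*(z-c[2])/d[2])[:2]
yaw=np.radians(-6.4)
E
python3 - <<'E'
from lane import *
L={'ff30':((68,105,.032),(745,178,.032)),'fb56':((72,68,.032),(748,140,.032)),'lip':((55,237,.017),(730,312,.017))}
for k,(a,b) in L.items():
    A,B=ray(*a),ray(*b);d=A-B;print(k,A.round(4),B.round(4),'yaw',np.degrees(np.arctan2(-d[0],d[1])).round(2),'len',np.linalg.norm(d).round(3),'x at y=.02',A[0]+(0.02-A[1])*d[0]/d[1])
print('canister lid ctr',ray(205,172,.07),'knob',ray(198,165,.086),'blue base',ray(655,150,.044),'blue tip',ray(673,58,.098),'red tip',ray(481,38,.098))
o=get_obs();print('toolaxes',R.from_quat(o['orientation']).as_matrix().round(3))
E
```

```text
ff30 [0.5941 0.2256] [ 0.5384 -0.1844] yaw -7.75 len 0.414 x at y=.02 0.566177671068298
fb56 [0.6174 0.2232] [ 0.5616 -0.1873] yaw -7.73 len 0.414 x at y=.02 0.5897852405657122
lip [0.5148 0.2362] [ 0.4592 -0.1741] yaw -7.72 len 0.414 x at y=.02 0.4855361614453113
canister lid ctr [0.54259683 0.13661   ] knob [0.54359448 0.13857894] blue base [ 0.55442732 -0.12955526] blue tip [ 0.59633611 -0.13450071] red tip [ 0.61106324 -0.02577146]
toolaxes [[-0.965  0.264 -0.   ]
 [ 0.264  0.965 -0.   ]
 [ 0.    -0.    -1.   ]]
```

```bash
python3 -m creep '[{"tx":-0.15,"ty":-0.13,"wz":0.046,"gripper":-1},{"tx":-0.3,"ty":-0.26,"wz":0.092,"gripper":-1},{"tx":-0.45,"ty":-0.39,"wz":0.138,"gripper":-1},{"tx":-0.6,"ty":-0.52,"wz":0.184,"gripper":-1},{"tx":-0.75,"ty":-0.65,"wz":0.23,"gripper":-1}]'
cat > go.py <<'E'
import sys
from h import *
y=np.radians(-7.73);ux=np.array([np.cos(y),np.sin(y)]);uy=np.array([-np.sin(y),np.cos(y)]);O=np.array([.5346,.02])
o=get_obs();Rm=R.from_quat(o['orientation']).as_matrix();p=o['tcp_pos']
if len(sys.argv)>3:
    lx,ly,z=map(float,sys.argv[1:4]);g=np.r_[O+lx*ux+ly*uy,z]
    Rg=np.c_[np.r_[uy,0],np.r_[ux,0],[0,0,-1]]
    print('t* (units)',(Rm.T@(g-p)/.25).round(3),'w*',(R.from_matrix(Rm.T@Rg).as_rotvec()/np.pi).round(3))
d=p[:2]-O;print('t',round(o['t'],2),'lane tcp',(d@ux).round(4),(d@uy).round(4),p[2].round(4),'F',np.round(o['wrist_force'],1),'grip',round(o['grip_width'],4))
E
python3 go.py .118 -.145 .23
```

```text
t* (units) [-2.586 -2.172  0.005] w* [-0.     0.     0.458]
t 0.75 lane tcp -0.4514 0.4782 0.2313 F [ 0.5 -0.  -0. ] grip 0.0851invalid input
```

```bash
python3 -m creep '[{"tx":-0.15,"ty":-0.13,"tz":0,"wx":0,"wy":0,"wz":0.046,"gripper":-1},{"tx":-0.3,"ty":-0.26,"tz":0,"wx":0,"wy":0,"wz":0.092,"gripper":-1},{"tx":-0.45,"ty":-0.39,"tz":0,"wx":0,"wy":0,"wz":0.138,"gripper":-1},{"tx":-0.6,"ty":-0.52,"tz":0,"wx":0,"wy":0,"wz":0.184,"gripper":-1},{"tx":-0.75,"ty":-0.65,"tz":0,"wx":0,"wy":0,"wz":0.23,"gripper":-1}]'
python3 go.py .118 -.145 .23
```

```text
t: 1.25
tcp_pos: [0.2904, 0.3468, 0.2315]
orientation: [0.477, 0.879, 0.0, 0.0]
wrist_force: [1.7, 1.4, -1.0]
grip_width: 0.0125
gripper_force: 0.0
t* (units) [-2.376  0.087  0.006] w* [ 0.    -0.     0.226]
t 1.25 lane tcp -0.286 0.291 0.2315 F [ 1.7  1.4 -1. ] grip 0.0125
```

```bash
python3 -m creep '[{"tx":-0.2,"ty":0.007,"tz":0,"wx":0,"wy":0,"wz":0.045,"gripper":-1},{"tx":-0.4,"ty":0.015,"tz":0,"wx":0,"wy":0,"wz":0.09,"gripper":-1},{"tx":-0.6,"ty":0.022,"tz":0,"wx":0,"wy":0,"wz":0.135,"gripper":-1},{"tx":-0.8,"ty":0.03,"tz":0,"wx":0,"wy":0,"wz":0.18,"gripper":-1},{"tx":-1,"ty":0.037,"tz":0,"wx":0,"wy":0,"wz":0.225,"gripper":-1}]'
python3 go.py .118 -.145 .23
```

```text
t: 1.75
tcp_pos: [0.4355, 0.143, 0.2315]
orientation: [0.752, 0.659, 0.0, 0.0]
wrist_force: [0.4, 0.9, -0.0]
grip_width: 0.0004
gripper_force: 0.0
t* (units) [-1.018  0.927  0.006] w* [ 0.    -0.     0.001]
t 1.75 lane tcp -0.1147 0.1086 0.2315 F [ 0.4  0.9 -0. ] grip 0.0004
```

```bash
python3 -m creep '[{"tx":-0.14,"ty":0.13,"tz":0,"wx":0,"wy":0,"wz":0,"gripper":-1},{"tx":-0.28,"ty":0.26,"tz":0,"wx":0,"wy":0,"wz":0,"gripper":-1},{"tx":-0.42,"ty":0.39,"tz":0,"wx":0,"wy":0,"wz":0,"gripper":-1},{"tx":-0.56,"ty":0.52,"tz":0,"wx":0,"wy":0,"wz":0,"gripper":-1},{"tx":-0.7,"ty":0.65,"tz":0,"wx":0,"wy":0,"wz":0,"gripper":-1}]'
python3 go.py .118 -.145 .23
```

```text
t: 2.25
tcp_pos: [0.5748, -0.051, 0.2314]
orientation: [0.75, 0.661, 0.0, 0.0]
wrist_force: [0.7, 0.9, 0.1]
grip_width: 0.0001
gripper_force: 0.0
t* (units) [-0.323  0.272  0.006] w* [ 0.    -0.     0.003]
t 2.25 lane tcp 0.0493 -0.065 0.2314 F [0.7 0.9 0.1] grip 0.0001
```

```bash
python3 -m creep '[{"tx":-0.1,"ty":0.1,"tz":0,"wx":0,"wy":0,"wz":0,"gripper":-1},{"tx":-0.2,"ty":0.2,"tz":0,"wx":0,"wy":0,"wz":0,"gripper":-1},{"tx":-0.28,"ty":0.26,"tz":0,"wx":0,"wy":0,"wz":0,"gripper":-1},{"tx":-0.28,"ty":0.26,"tz":0,"wx":0,"wy":0,"wz":0,"gripper":-1},{"tx":-0.28,"ty":0.26,"tz":0,"wx":0,"wy":0,"wz":0,"gripper":-1}]'
python3 go.py .118 -.145 .08
python3 - <<'E'
from h import *
M,im=snap('wrist','wr1.png')
for f in(look_for,spot_point):print([(d['conf'],w(M,d['at'])) for d in f('stop_blue','wrist')])
y=np.radians(-7.73)
E
```

```text
t: 2.75
tcp_pos: [0.6294, -0.1268, 0.231]
orientation: [0.75, 0.661, -0.0, -0.0]
wrist_force: [-0.3, 0.3, 0.2]
grip_width: -0.0001
gripper_force: 0.0
t* (units) [-0.049  0.017  0.604] w* [-0.    -0.     0.003]
t 2.75 lane tcp 0.1137 -0.1327 0.231 F [-0.3  0.3  0.2] grip -0.0001
[(0.63, array([ 0.5807, -0.1305,  0.0531]))]
[(0.88, array([ 0.5672, -0.132 ,  0.002 ]))]
```

View pics/wr1.png

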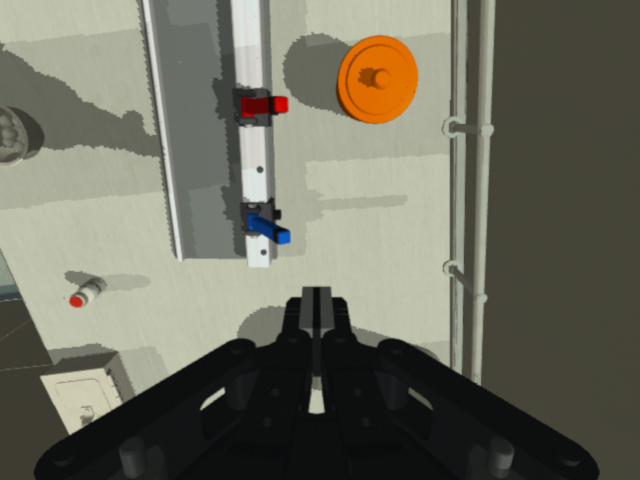

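The wrist view shows the blue flag with its tip at (285,236) and base at (252,220), the red flag at (285,104), and clear space behind the blue flag.

Run:
```python
from h import *
M=T('wrist');K=np.array(get_calibration('wrist')['intrinsics'])
y=np.radians(-7.73);ux=np.array([np.cos(y),np.sin(y)]);uy=np.array([-np.sin(y),np.cos(y)]);O=np.array([.5346,.02])
for n,u,v,z in[('tip',284,237,.098),('base',252,220,.044),('fence end face',248,266,.032),('fence endback',270,266,.032),('fence face far',232,0,.032),('red tip',283,104,.098)]:
    d=M[:3,:3]@np.linalg.solve(K,[u,v,1]);c=M[:3,3];p=(c+d*(z-c[2])/d[2])[:2];e=p-O;print(n,p.round(4),'lane',(e@ux).round(4),(e@uy).round(4))
```

```text
tip [ 0.5998 -0.1348] lane 0.0854 -0.1446
base [ 0.562  -0.1297] lane 0.0472 -0.1447
fence end face [ 0.5447 -0.1852] lane 0.0376 -0.202
fence endback [ 0.5693 -0.1883] lane 0.0624 -0.2017
fence face far [0.5789 0.0677] lane 0.0375 0.0532
red tip [ 0.6159 -0.0265] lane 0.0868 -0.0352
```

```bash
python3 -m creep '[{"tx":-0.05,"ty":0.045,"tz":0.15,"wx":0,"wy":0,"wz":0.003,"gripper":-1},{"tx":-0.05,"ty":0.045,"tz":0.3,"wx":0,"wy":0,"wz":0.003,"gripper":-1},{"tx":-0.05,"ty":0.045,"tz":0.45,"wx":0,"wy":0,"wz":0.003,"gripper":-1},{"tx":-0.05,"ty":0.045,"tz":0.6,"wx":0,"wy":0,"wz":0.003,"gripper":-1},{"tx":-0.05,"ty":0.045,"tz":0.6,"wx":0,"wy":0,"wz":0.003,"gripper":-1}]'
python3 go.py .055 -.145 .08
```

```text
t: 3.4
tcp_pos: [0.6371, -0.1392, 0.0775]
orientation: [0.753, 0.658, -0.002, -0.003]
wrist_force: [-0.5, 0.7, 0.9]
grip_width: 0.0002
gripper_force: 0.0
t* (units) [-0.004 -0.272 -0.008] w* [-0.002 -0.     0.   ]
t 3.4 lane tcp 0.123 -0.144 0.0775 F [-0.5  0.7  0.9] grip 0.0002
```

```bash
python3 -m creep '[{"tx":0,"ty":-0.06,"tz":-0.01,"wx":0,"wy":0,"wz":0,"gripper":-1},{"tx":0,"ty":-0.12,"tz":-0.01,"wx":0,"wy":0,"wz":0,"gripper":-1},{"tx":0,"ty":-0.18,"tz":-0.01,"wx":0,"wy":0,"wz":0,"gripper":-1},{"tx":0,"ty":-0.24,"tz":-0.01,"wx":0,"wy":0,"wz":0,"gripper":-1},{"tx":0,"ty":-0.29,"tz":-0.01,"wx":0,"wy":0,"wz":0,"gripper":-1}]'
python3 -m creep '[{"tx":0,"ty":0,"tz":0,"wx":0,"wy":0,"wz":0,"gripper":-1},{"tx":0,"ty":0.1,"tz":-0.1,"wx":0,"wy":0,"wz":0,"gripper":-1},{"tx":0,"ty":0.1,"tz":-0.3,"wx":0,"wy":0,"wz":0,"gripper":-1},{"tx":0,"ty":0.1,"tz":-0.5,"wx":0,"wy":0,"wz":0,"gripper":-1},{"tx":0,"ty":0.1,"tz":-0.6,"wx":0,"wy":0,"wz":0,"gripper":-1}]'
python3 go.py -.007 .21 .23
python3 - <<'E'
from h import *
M,im=snap('wrist','wr2.png')
E
```

```text
t: 3.9
tcp_pos: [0.5677, -0.1305, 0.0864]
orientation: [0.753, 0.658, 0.001, 0.001]
wrist_force: [0.9, -1.0, -0.5]
grip_width: 0.0001
gripper_force: 0.0
t: 4.4
tcp_pos: [0.5935, -0.1345, 0.2395]
orientation: [0.753, 0.658, 0.002, 0.003]
wrist_force: [-0.3, 0.3, 0.4]
grip_width: -0.0002
gripper_force: 0.0
t* (units) [ 1.421 -0.344  0.035] w* [0.002 0.    0.   ]
t 4.4 lane tcp 0.0791 -0.1451 0.2395 F [-0.3  0.3  0.4] grip -0.0002
```

View pics/wr2.png

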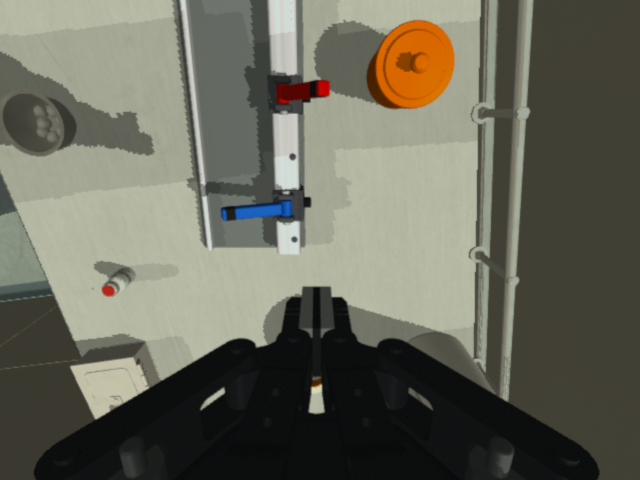

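The blue flag is now down across the lane, from (285,207) to (225,213), and the red flag is still raised. Next I'll move behind the canister.

```bash
python3 -m creep '[{"tx":0.19,"ty":-0.05,"tz":0,"wx":0,"wy":0,"wz":0,"gripper":-0.53},{"tx":0.38,"ty":-0.1,"tz":0,"wx":0,"wy":0,"wz":0,"gripper":-0.53},{"tx":0.57,"ty":-0.15,"tz":0,"wx":0,"wy":0,"wz":0,"gripper":-0.53},{"tx":0.76,"ty":-0.2,"tz":0,"wx":0,"wy":0,"wz":0,"gripper":-0.53},{"tx":0.95,"ty":-0.25,"tz":0,"wx":0,"wy":0,"wz":0,"gripper":-0.53}]'
python3 -m creep '[{"tx":0.15,"ty":-0.05,"tz":0,"wx":0,"wy":0,"wz":0,"gripper":-0.53},{"tx":0.3,"ty":-0.09,"tz":0,"wx":0,"wy":0,"wz":0,"gripper":-0.53},{"tx":0.38,"ty":-0.09,"tz":0,"wx":0,"wy":0,"wz":0,"gripper":-0.53},{"tx":0.38,"ty":-0.09,"tz":0,"wx":0,"wy":0,"wz":0,"gripper":-0.53},{"tx":0.38,"ty":-0.09,"tz":0,"wx":0,"wy":0,"wz":0,"gripper":-0.53}]'
python3 go.py -.007 .185 .04
python3 - <<'E'
from h import *
M,im=snap('wrist','wr3.png')
y=np.radians(-7.73);ux=np.array([np.cos(y),np.sin(y)]);uy=np.array([-np.sin(y),np.cos(y)]);O=np.array([.5346,.02])
for f in(look_for,spot_point):print([(d['conf'],w(M,d['at']),(w(M,d['at'])[:2]-O)@np.c_[ux,uy]) for d in f('swab_canister','wrist')])
E
```

```text
t: 4.95
tcp_pos: [0.5621, 0.1119, 0.2353]
orientation: [0.753, 0.658, 0.001, 0.0]
wrist_force: [-0.9, -0.1, -0.0]
grip_width: 0.0199
gripper_force: 0.0
t: 5.45
tcp_pos: [0.5529, 0.2068, 0.2347]
orientation: [0.753, 0.658, 0.0, 0.0]
wrist_force: [0.9, -0.2, -0.2]
grip_width: 0.0199
gripper_force: 0.0
t* (units) [-0.01  -0.001  0.779] w* [ 0. -0.  0.]
t 5.45 lane tcp -0.007 0.1875 0.2347 F [ 0.9 -0.2 -0.2] grip 0.0199
[(0.97, array([0.3286, 0.2457, 0.0718]), array([-0.23448585,  0.195941  ])), (0.73, array([0.5472, 0.1519, 0.0755]), array([-0.00525571,  0.13239618])), (0.68, array([0.6974, 0.0098, 0.0401]), array([0.16269257, 0.01179011])), (0.56, array([0.7029, 0.1274, 0.0703]), array([0.1523248 , 0.12906125]))]
[(0.89, array([0.5429, 0.1379, 0.0086]), array([-0.00763357,  0.11794502])), (0.78, array([0.7081, 0.1221, 0.0061]), array([0.15819042, 0.12450883])), (0.77, array([0.3165, 0.2461, 0.0024]), array([-0.2465297 ,  0.19470986])), (0.55, array([ 0.6926, -0.0206,  0.0007]), array([ 0.16202514, -0.01897927]))]
```

View pics/wr3.png

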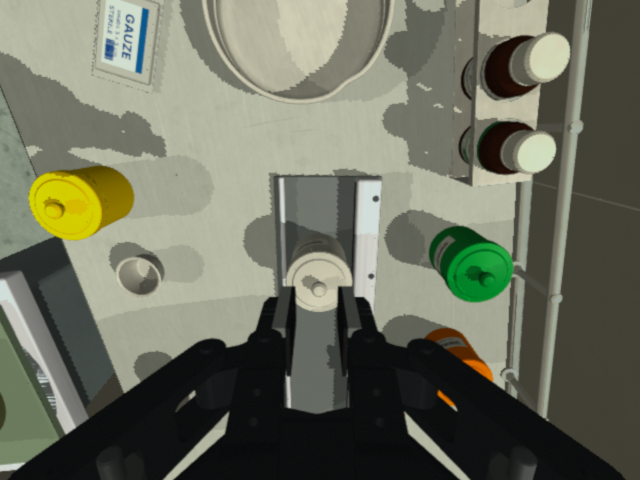

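The canister is centred in the channel at (320,275), and the space behind it, towards +y, is clear. Its lane coordinate of 0.118 matches the top view, so I can descend at 0.1875.

```bash
python3 -m creep '[{"tx":0,"ty":0,"tz":0.17,"wx":0,"wy":0,"wz":0,"gripper":-0.53},{"tx":0,"ty":0,"tz":0.34,"wx":0,"wy":0,"wz":0,"gripper":-0.53},{"tx":0,"ty":0,"tz":0.51,"wx":0,"wy":0,"wz":0,"gripper":-0.53},{"tx":0,"ty":0,"tz":0.68,"wx":0,"wy":0,"wz":0,"gripper":-0.53},{"tx":0,"ty":0,"tz":0.78,"wx":0,"wy":0,"wz":0,"gripper":-0.53}]'
python3 -m creep '[{"tx":-0.02,"ty":0,"tz":0,"wx":0,"wy":0,"wz":0,"gripper":-0.53},{"tx":-0.05,"ty":0,"tz":0,"wx":0,"wy":0,"wz":0,"gripper":-0.53},{"tx":-0.08,"ty":0,"tz":0,"wx":0,"wy":0,"wz":0,"gripper":-0.53},{"tx":-0.11,"ty":0,"tz":0,"wx":0,"wy":0,"wz":0,"gripper":-0.53},{"tx":-0.14,"ty":0,"tz":0,"wx":0,"wy":0,"wz":0,"gripper":-0.53}]'
python3 go.py -.007 -.07 .04
```

```text
t: 6.1
tcp_pos: [0.5519, 0.2056, 0.0363]
orientation: [0.754, 0.657, -0.001, -0.0]
wrist_force: [1.2, 0.3, 0.6]
grip_width: 0.02
gripper_force: 0.0
t: 6.6
tcp_pos: [0.5483, 0.1714, 0.0398]
orientation: [0.753, 0.658, 0.001, 0.0]
wrist_force: [-0.1, 1.0, 0.5]
grip_width: 0.0201
gripper_force: 0.5
t* (units) [-0.887 -0.001 -0.001] w* [ 0. -0. -0.]
t 6.6 lane tcp -0.0068 0.1519 0.0398 F [-0.1  1.   0.5] grip 0.0201
```

```bash
for i in 1; do python3 -m creep '[{"tx":-0.04,"ty":0,"tz":0,"wx":0,"wy":0,"wz":0,"gripper":-0.53},{"tx":-0.08,"ty":0,"tz":0,"wx":0,"wy":0,"wz":0,"gripper":-0.53},{"tx":-0.12,"ty":0,"tz":0,"wx":0,"wy":0,"wz":0,"gripper":-0.53},{"tx":-0.16,"ty":0,"tz":0,"wx":0,"wy":0,"wz":0,"gripper":-0.53},{"tx":-0.2,"ty":0,"tz":0,"wx":0,"wy":0,"wz":0,"gripper":-0.53}]'; done
python3 - <<'E'
from h import *
M,im=snap('side');print([(d['conf'],w(M,d['at'])) for d in spot_point('swab_canister','side')])
E
python3 go.py -.007 -.07 .04
```

```text
t: 7.1
tcp_pos: [0.541, 0.1215, 0.0388]
orientation: [0.753, 0.658, -0.0, 0.0]
wrist_force: [0.5, 1.1, 0.9]
grip_width: 0.0197
gripper_force: 0.5
[(0.92, array([7.113e-01, 1.226e-01, 6.000e-04])), (0.92, array([ 6.982e-01, -1.840e-02,  1.000e-04])), (0.83, array([0.3162, 0.2468, 0.0016])), (0.57, array([0.5355, 0.0789, 0.0109]))]
t* (units) [-0.682  0.002 -0.004] w* [-0.     0.    -0.001]
t 7.2 lane tcp -0.0071 0.1006 0.0388 F [-1.2  1.1  0.3] grip 0.02
```

```bash
python3 -m creep '[{"tx":-0.05,"ty":0,"tz":0,"wx":0,"wy":0,"wz":0,"gripper":-0.53},{"tx":-0.1,"ty":0,"tz":0,"wx":0,"wy":0,"wz":0,"gripper":-0.53},{"tx":-0.15,"ty":0,"tz":0,"wx":0,"wy":0,"wz":0,"gripper":-0.53},{"tx":-0.2,"ty":0,"tz":0,"wx":0,"wy":0,"wz":0,"gripper":-0.53},{"tx":-0.25,"ty":0,"tz":0,"wx":0,"wy":0,"wz":0,"gripper":-0.53}]'
python3 -m creep '[{"tx":-0.05,"ty":0,"tz":0,"wx":0,"wy":0,"wz":0,"gripper":-0.53},{"tx":-0.1,"ty":0,"tz":0,"wx":0,"wy":0,"wz":0,"gripper":-0.53},{"tx":-0.15,"ty":0,"tz":0,"wx":0,"wy":0,"wz":0,"gripper":-0.53},{"tx":-0.2,"ty":0,"tz":0,"wx":0,"wy":0,"wz":0,"gripper":-0.53},{"tx":-0.24,"ty":0,"tz":0,"wx":0,"wy":0,"wz":0,"gripper":-0.53}]'
python3 - <<'E'
from h import *
M,im=snap('side','side2.png');cv2.imwrite('pics/s2c.png',cv2.resize(im[140:320,220:400,::-1],None,fx=3,fy=3))
print([(d['conf'],w(M,d['at'])) for d in spot_point('swab_canister','side')])
E
python3 go.py -.007 -.064 .04
```

```text
t: 7.7
tcp_pos: [0.5326, 0.0593, 0.0388]
orientation: [0.753, 0.658, -0.0, 0.0]
wrist_force: [0.9, 0.5, 0.3]
grip_width: 0.0202
gripper_force: 0.3
t: 8.2
tcp_pos: [0.5245, -0.0002, 0.0388]
orientation: [0.753, 0.658, -0.0, 0.0]
wrist_force: [0.3, 0.9, 0.6]
grip_width: 0.0202
gripper_force: 0.4
[(0.93, array([7.095e-01, 1.234e-01, 5.000e-04])), (0.84, array([ 0.6994, -0.0178, -0.002 ])), (0.71, array([ 0.5181, -0.0425,  0.0062])), (0.69, array([0.3193, 0.248 , 0.0008]))]
t* (units) [-0.169  0.001 -0.004] w* [ 0.     0.    -0.001]
t 8.3 lane tcp -0.0072 -0.0218 0.0389 F [-0.1  0.   0.7] grip 0.0198
```

View pics/s2c.png

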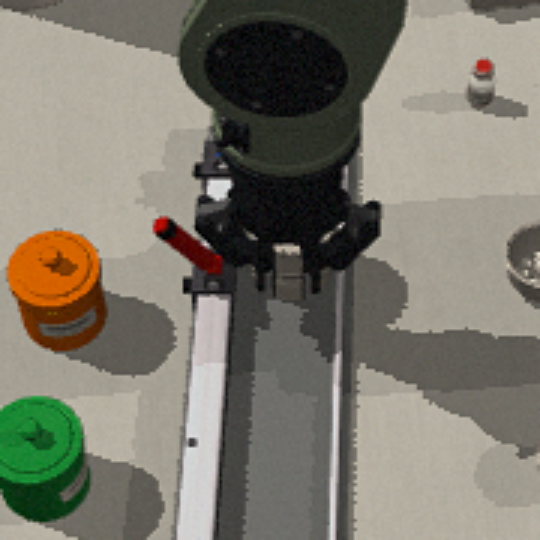

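The gripper has pushed the canister past the red stop. The red flag at (160,225)–(215,265) is still raised. Now the slow final approach, watching the force.

```bash
python3 -m creep '[{"tx":-0.03,"ty":0,"tz":0,"wx":0,"wy":0,"wz":0,"gripper":-0.53},{"tx":-0.06,"ty":0,"tz":0,"wx":0,"wy":0,"wz":0,"gripper":-0.53},{"tx":-0.09,"ty":0,"tz":0,"wx":0,"wy":0,"wz":0,"gripper":-0.53},{"tx":-0.115,"ty":0,"tz":0,"wx":0,"wy":0,"wz":0,"gripper":-0.53},{"tx":-0.13,"ty":0,"tz":0,"wx":0,"wy":0,"wz":0,"gripper":-0.53}]'
python3 -m creep '[{"tx":-0.006,"ty":0,"tz":0,"wx":0,"wy":0,"wz":0,"gripper":-0.53},{"tx":-0.012,"ty":0,"tz":0,"wx":0,"wy":0,"wz":0,"gripper":-0.53},{"tx":-0.018,"ty":0,"tz":0,"wx":0,"wy":0,"wz":0,"gripper":-0.53},{"tx":-0.024,"ty":0,"tz":0,"wx":0,"wy":0,"wz":0,"gripper":-0.53},{"tx":-0.03,"ty":0,"tz":0,"wx":0,"wy":0,"wz":0,"gripper":-0.53}]'
python3 go.py -.007 -.064 .04
python3 - <<'E'
from h import *
M,im=snap('top','top2.png');cv2.imwrite('pics/t2c.png',cv2.resize(im[150:270,300:460,::-1],None,fx=4,fy=4))
E
```

```text
t: 8.8
tcp_pos: [0.5202, -0.0319, 0.0388]
orientation: [0.753, 0.658, -0.0, 0.0]
wrist_force: [-0.4, 0.8, 0.1]
grip_width: 0.0199
gripper_force: 0.4
t: 9.3
tcp_pos: [0.5193, -0.0386, 0.0388]
orientation: [0.753, 0.658, -0.0, 0.0]
wrist_force: [-0.6, 1.2, -0.3]
grip_width: 0.0198
gripper_force: 0.4
t* (units) [-0.016  0.001 -0.005] w* [0. 0. 0.]
t 9.3 lane tcp -0.0073 -0.0601 0.0388 F [-0.6  1.2 -0.3] grip 0.0198
```

View pics/t2c.png

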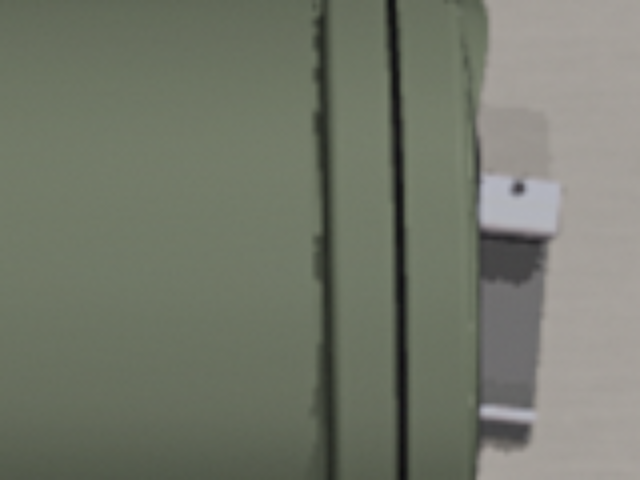

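The arm blocks the top view, so I'll creep on and use the force to detect contact.

```bash
python3 -m creep '[{"tx":-0.006,"ty":0,"tz":0,"wx":0,"wy":0,"wz":0,"gripper":-0.53},{"tx":-0.01,"ty":0,"tz":0,"wx":0,"wy":0,"wz":0,"gripper":-0.53},{"tx":-0.014,"ty":0,"tz":0,"wx":0,"wy":0,"wz":0,"gripper":-0.53}]'
python3 go.py
```

```text
t: 9.65
tcp_pos: [0.5189, -0.0421, 0.0388]
orientation: [0.753, 0.658, -0.0, 0.0]
wrist_force: [-0.6, 1.2, -0.7]
grip_width: 0.02
gripper_force: 0.4
t 9.65 lane tcp -0.0072 -0.0637 0.0388 F [-0.6  1.2 -0.7] grip 0.02
```

```bash
python3 -m creep '[{"tx":-0.004,"ty":0,"tz":0,"wx":0,"wy":0,"wz":0,"gripper":-0.53},{"tx":-0.008,"ty":0,"tz":0,"wx":0,"wy":0,"wz":0,"gripper":-0.53}]'
python3 go.py
```

```text
t: 9.85
tcp_pos: [0.5186, -0.0441, 0.0388]
orientation: [0.753, 0.658, -0.0, 0.0]
wrist_force: [1.1, 1.4, 1.3]
grip_width: 0.0203
gripper_force: 1.1
t 9.85 lane tcp -0.0072 -0.0656 0.0388 F [1.1 1.4 1.3] grip 0.0203
```

```bash
python3 -m creep '[{"tx":-0.004,"ty":0,"tz":0,"wx":0,"wy":0,"wz":0,"gripper":-0.53},{"tx":-0.004,"ty":0,"tz":0,"wx":0,"wy":0,"wz":0,"gripper":-0.53}]'; python3 go.py
```

```text
t: 10.05
tcp_pos: [0.5186, -0.0444, 0.0389]
orientation: [0.753, 0.658, 0.0, -0.0]
wrist_force: [0.6, 4.6, 0.7]
grip_width: 0.0203
gripper_force: 2.4
t 10.05 lane tcp -0.0072 -0.066 0.0389 F [0.6 4.6 0.7] grip 0.0203
```

The force rose to 4.6 N while the TCP stalled, so the canister is against the flag. Backing off and rising.

```bash
python3 -m creep '[{"tx":0.01,"ty":0,"tz":0,"wx":0,"wy":0,"wz":0,"gripper":-0.53},{"tx":0.03,"ty":0,"tz":0,"wx":0,"wy":0,"wz":0,"gripper":-0.53},{"tx":0.06,"ty":0,"tz":0,"wx":0,"wy":0,"wz":0,"gripper":-0.53},{"tx":0.1,"ty":0,"tz":0,"wx":0,"wy":0,"wz":0,"gripper":-0.53},{"tx":0.1,"ty":0,"tz":0,"wx":0,"wy":0,"wz":0,"gripper":-0.53}]'
python3 -m creep '[{"tx":0,"ty":0,"tz":-0.15,"wx":0,"wy":0,"wz":0,"gripper":-0.53},{"tx":0,"ty":0,"tz":-0.35,"wx":0,"wy":0,"wz":0,"gripper":-0.53},{"tx":0,"ty":0,"tz":-0.55,"wx":0,"wy":0,"wz":0,"gripper":-0.53},{"tx":0,"ty":0,"tz":-0.75,"wx":0,"wy":0,"wz":0,"gripper":-0.53},{"tx":0.1,"ty":0,"tz":-0.8,"wx":0,"wy":0,"wz":0,"gripper":-0.53}]'
python3 -m creep '[{"tx":0.2,"ty":0,"tz":0,"wx":0,"wy":0,"wz":0,"gripper":-0.53},{"tx":0.4,"ty":0,"tz":0,"wx":0,"wy":0,"wz":0,"gripper":-0.53},{"tx":0.6,"ty":0,"tz":0,"wx":0,"wy":0,"wz":0,"gripper":-0.53},{"tx":0.8,"ty":0,"tz":0,"wx":0,"wy":0,"wz":0,"gripper":-0.53},{"tx":1,"ty":0,"tz":0,"wx":0,"wy":0,"wz":0,"gripper":-0.53}]'
python3 -m creep '[{"tx":0.2,"ty":-0.1,"tz":0,"wx":0,"wy":0,"wz":0,"gripper":-0.53},{"tx":0.4,"ty":-0.2,"tz":0,"wx":0,"wy":0,"wz":0,"gripper":-0.53},{"tx":0.5,"ty":-0.3,"tz":0,"wx":0,"wy":0,"wz":0,"gripper":-0.53},{"tx":0.5,"ty":-0.3,"tz":0,"wx":0,"wy":0,"wz":0,"gripper":-0.53}]'
python3 - <<'E'
from h import *
a=snap('top')[1][140:260,310:460,::-1];b=snap('side')[1][140:260,225:375,::-1]
cv2.imwrite('pics/fin.png',np.vstack([cv2.resize(x,(375,300),interpolation=cv2.INTER_CUBIC) for x in(a,b)]))
E
```

```text
t: 10.55
tcp_pos: [0.522, -0.0183, 0.0388]
orientation: [0.752, 0.659, 0.0, -0.0]
wrist_force: [0.3, -0.2, -0.8]
grip_width: 0.0205
gripper_force: 0.0
t: 11.05
tcp_pos: [0.5262, 0.002, 0.2437]
orientation: [0.755, 0.656, 0.002, 0.003]
wrist_force: [1.0, 0.4, -1.2]
grip_width: 0.0204
gripper_force: 0.0
t: 11.55
tcp_pos: [0.5586, 0.2544, 0.2389]
orientation: [0.753, 0.658, -0.0, 0.0]
wrist_force: [0.4, -0.1, 0.2]
grip_width: 0.02
gripper_force: 0.0
t: 11.95
tcp_pos: [0.497, 0.3922, 0.2381]
orientation: [0.751, 0.661, -0.0, -0.002]
wrist_force: [0.2, -1.2, -0.8]
grip_width: 0.0203
gripper_force: 0.0
```

View pics/fin.png

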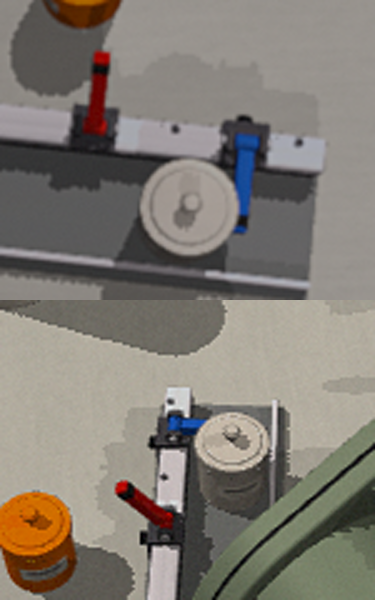

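Both views show the canister upright against the lowered blue flag, at (190,205) in the top view with the flag at x≈242. The red flag is raised and the robot is clear.

```bash
python3 -c "
from rig import *
print(close_job())"
```

```text
the job is handed in; nothing more can be done
None
```

The job is handed in: the blue flag is down, the steel canister stands on the deck against it without having been lifted, and the red flag is still raised (about 12 s of the 48 s used).

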